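Screw jars back on the ledge in order of size

TASK

Put the four blue-lidded screw jars back on the oak ledge, each standing upright in the middle of its own round mark, in order of size, with the largest next to the yellow bookend and the smallest at the far end of the row. Do not knock any jar over and leave the roll of green tape where it is.

Things in the scene. Friction and masses are not known exactly. Their poses are not given: they have to be found in the camera images.
- jar_s: the smallest of four loose round screw jars: clear body with brass hardware inside, flat dark-blue lid, 48 mm tall over all, lid 38 mm in diameter and the top 18 mm of the height, clear body 3 mm narrower. Origin at the centre of its underside, z up. Starts standing on the table; can be gripped by the lid from above
- jar_m: the second smallest of four loose round screw jars: clear body with orange hardware inside, flat dark-blue lid, 62 mm tall over all, lid 46 mm in diameter and the top 18 mm of the height, clear body 3 mm narrower. Origin at the centre of its underside, z up. Starts standing on the table; can be gripped by the lid from above
- jar_l: the second largest of four loose round screw jars: clear body with dark hardware inside, flat dark-blue lid, 78 mm tall over all, lid 54 mm in diameter and the top 18 mm of the height, clear body 3 mm narrower. Origin at the centre of its underside, z up. Starts standing on the table; can be gripped by the lid from above
- jar_xl: the largest of four loose round screw jars: clear body with bright steel hardware inside, flat dark-blue lid, 94 mm tall over all, lid 62 mm in diameter and the top 18 mm of the height, clear body 3 mm narrower. Origin at the centre of its underside, z up. Starts standing on the table; can be gripped by the lid from above
- mark_a: flat round mark, black with a white rim, 68 mm across, first, at the robot's left (+y) end of the row. Fixed on a 15 mm thick oak ledge (100 x 470 mm) lying on the table; the four marks lie in a straight line, 90 mm apart. Origin at its centre, on the ledge's top, where a jar comes to stand. x points across the ledge away from the robot, y along it towards mark_a's end, z up
- mark_b: flat round mark, black with a white rim, 68 mm across, second from the robot's left. Fixed on a 15 mm thick oak ledge (100 x 470 mm) lying on the table; the four marks lie in a straight line, 90 mm apart. Origin at its centre, on the ledge's top, where a jar comes to stand. x points across the ledge away from the robot, y along it towards mark_a's end, z up
- mark_c: flat round mark, black with a white rim, 68 mm across, third from the robot's left. Fixed on a 15 mm thick oak ledge (100 x 470 mm) lying on the table; the four marks lie in a straight line, 90 mm apart. Origin at its centre, on the ledge's top, where a jar comes to stand. x points across the ledge away from the robot, y along it towards mark_a's end, z up
- mark_d: flat round mark, black with a white rim, 68 mm across, fourth, at the robot's right (-y) end of the row. Fixed on a 15 mm thick oak ledge (100 x 470 mm) lying on the table; the four marks lie in a straight line, 90 mm apart. Origin at its centre, on the ledge's top, where a jar comes to stand. x points across the ledge away from the robot, y along it towards mark_a's end, z up
- yellow_end: yellow bookend, an upright plate 80 x 14 mm and 45 mm high, fixed on one end of the ledge (either end), 82 mm from the centre of the nearest mark. The other end has a black bookend of the same size. Origin at the centre of its foot, on the ledge's top
- tape: bystander: loose roll of green tape lying flat on the table beyond the ledge, 90 mm in diameter, 24 mm high, hole 56 mm. Origin at the centre of its underside
Mind the look-alikes: they are no part of the job. What is shaped like the jar_m but red is not meant. Leave any pink look-alike of the jar_l alone.

How it is judged:
By the outcome, as a careful person would: the job done as asked, in the order asked, and still so for the second after the job is handed in, with the robot touching nothing.
It also fails if it takes over 112 s, if anything falls off the work surface, if the arm or the gripper's body presses on something with over 40 N, if the wrist force passes 120 N, or if a joint passes its speed limit or range.

ROBOT

A 6-joint arm with a two-finger parallel gripper is mounted at the origin on the work surface. World frame = base frame: x ahead of the robot, y to its left, z up, the work surface at z = 0. Lengths are in mm, angles in rad, forces in N, time in s.
With the tool pointing down it reaches from about 300 to 950 mm from the base axis. Payload 3.1 kg.
Tool frame: the origin (TCP) lies between the finger pads; the fingertips stand 17 mm ahead of it and the grasp point (between the pads) lies 2 mm behind it; z points along the fingers, y is the line along which they close (so a half turn about z gives the same grasp; the last joint's range is limited). The gripper opens to 85 mm and grips with 20 to 120 N. Pads are 22 mm wide; open, the fingers measure 114 mm over their backs; the gripper's body (76 mm by 85 mm) begins 54 mm behind the grasp point. The pads swing forward as they close: fully open they stand 13 mm farther back than shut.
Start: joints at [1.162, 0.308, 1.634, -0, 1.2, -0.07], TCP at [207.748, 589.468, 248.272] pointing down, gripper open.
Joint ranges: [-3.06, 3.06], [-0.79, 1.96], [0.05, 2.63], [-1.19, 4.34], [0.05, 2.64], [-2.94, 2.94]. Speed limits (rad/s): [2.79, 2.79, 3.14, 3.14, 3.14, 3.14].

INTERFACE

Orientations are given as a 3x3 rotation matrix whose columns are the frame's x, y, z axes.
In Python, from cell import bot gives the robot as it stands.
- The arm moves only by the tool arm_command, never from a script. Its argument "motion" is text: rows parted by semicolons, each of 5 numbers parted by spaces: the shift along the tool's x, y, z in units of 30 mm (1.0 is 30 mm), then the turn about the tool's z in units of 10 degrees (1.0 is 10 degrees), then the closure, from -1 (fully open) to 1 (shut). A call has 1 to 8 rows; each row is the pose to reach, as a shift and turn from the pose commanded when the call began, along the tool's axes at that moment; what a row does not reach only later rows make up. A row lasts 1/8 s, in which the tool goes at most 62.5 mm and 10.7 degrees, less where a joint would pass 70% of its speed; a pose out of reach is approached as far as the arm can. A call with a gripper value outside its range is refused whole. The fingers move at their own pace and stop on an object; "newtons" is the grip in N (left out, the last holds). Time passes only in rows, so rows that repeat a pose let the fingers close. It gives the time, the measured TCP pose, the force, the opening and the grip force at its end, in the units of the state.
- bot.state(): the state, without advancing time (a new reading comes with each control period).
- bot.camera(name): name is "scene" or "top" or "wrist"; returns a dict with "frame" (400x640x3 uint8, red, green, blue), "depth" (400x640 float32, mm along the optical axis (not along the pixel's ray), 0 where there is no reading), "camera_matrix" (3x3 intrinsics, pixels), "xyz" and "attitude" of the camera in the world. Camera axes: x right, y down, z forward; pixel columns grow to the right and rows downward; lengths in mm; the calibration is good to about 2 mm. A picture is of the moment at which its call begins.
- bot.hand_in(): hands the job in; it is judged then, once.
The state is a dict: "time": time; "joint_pos": joint angles; "joint_velocities": joint speeds; "joint_efforts": joint torques, N m; "tcp_pos": TCP position; "orientation": TCP orientation; "wrist_force": force on the tool from outside, world axes, zero at the start; "torque": the same for the moment, N m; "gripper_width": finger opening in mm; "gripper_force": force on a finger pad.
Only numpy, scipy, OpenCV 4.12 (cv2) and the standard library are available. Lean on these libraries where they do the work, as an engineer would, in place of code of your own. Each camera call takes 0.05 s, during which the arm holds its last target. There are 200 camera calls.

## Working session

There is one attempt and no reset: what is moved stays moved. The work goes in short steps, Python scripts to look and compute and a tool call to move; the robot and the scene stay as the last step left them, time stands still between calls to the robot, and variables do not carry over. Pictures are saved under pics/ and viewed, at most 14 in all, crops included, and the job is handed in when it is done.

Besides the shell and the picture viewer there is one more tool, called after "Emit:" as a command line: name --argument value ..., lists and objects as JSON in quotes. arm_command: Moves the arm, as the interface text tells. Its arguments: {"type":"object","properties":{"motion":{"type":"string"},"newtons":{"type":"number"}},"required":["motion"]}

```bash
mkdir -p pics; ls
python3 - <<'E'
from cell import bot
import cv2,numpy as np
for n in("top","scene"):
    c=bot.camera(n); cv2.imwrite(f"pics/{n}0.png",c["frame"][:,:,::-1]); np.savez(f"{n}0.npz",**c)
    print(n,c["camera_matrix"].tolist(),c["xyz"],np.round(c["attitude"],3).tolist())
s=bot.state();print(s["time"],s["tcp_pos"],np.round(s["orientation"],3).tolist(),s["gripper_width"])
E
```

```text
pics
top [[370.620529136079, 0.0, 322.9464698104384], [0.0, 370.620529136079, 201.89508592011902], [0.0, 0.0, 1.0]] [559.1940453   14.97996536 809.7764204 ] [[0.005, -0.998, 0.055], [-1.0, -0.004, 0.02], [-0.02, -0.055, -0.998]]
scene [[444.1996216793062, 0.0, 314.4680405387448], [0.0, 444.1996216793062, 215.5827276944553], [0.0, 0.0, 1.0]] [1180.20312519  225.43032209  777.99084867] [[-0.354, 0.717, -0.601], [0.935, 0.281, -0.216], [0.014, -0.638, -0.77]]
0.1 [207.43983113 588.78486434 247.1459049 ] [[-0.943, 0.332, -0.001], [0.332, 0.943, -0.002], [0.0, -0.002, -1.0]] 85.20719948452191
```

View pics/top0.png

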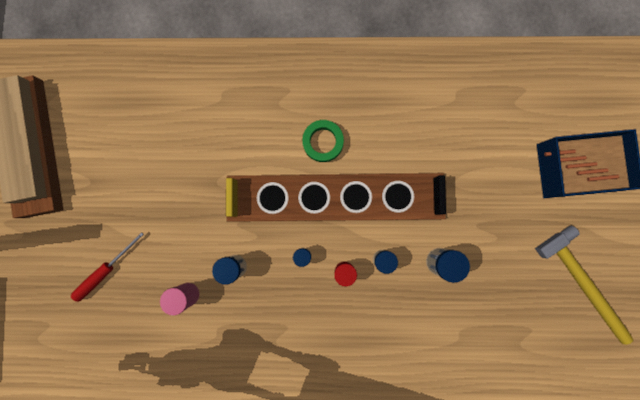

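View pics/scene0.png

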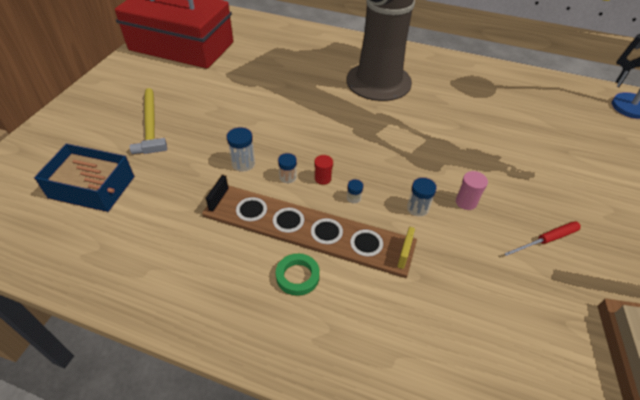

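The top view shows the yellow bookend at the left (+y, px 232,197). The marks run from a (272,198) to d (398,196). Blue jars: L (227,270), S (302,257), M (386,262), XL (452,266); the red (345,273) and pink (175,300) ones are decoys. So XL goes to a, L to b, M to c and S to d.

```bash
cat > h.py <<'E'
import numpy as np,cv2
def ray(c,u,v,z):
    K=c["camera_matrix"];d=c["attitude"]@np.linalg.inv(K)@np.array([u,v,1.]);o=c["xyz"]
    return o+d*(z-o[2])/d[2]
def cloud(c):
    v,u=np.mgrid[0:400,0:640];p=np.stack([u,v,np.ones_like(u)],-1)@np.linalg.inv(c["camera_matrix"]).T
    return (p*c["depth"][...,None])@c["attitude"].T+c["xyz"]
def blue(c):
    h=cv2.cvtColor(c["frame"],cv2.COLOR_RGB2HSV);return cv2.inRange(h,(100,100,30),(130,255,255))
def lids(c,H):
    # top discs of blue lids whose top is at height H: mask, keep points at the height
    P=cloud(c);m=(blue(c)>0)&(abs(P[...,2]-H)<7);n,l,s,ce=cv2.connectedComponentsWithStats(m.astype(np.uint8))
    out=[]
    for i in range(1,n):
        if s[i,4]<40:continue
        cs,_=cv2.findContours((l==i).astype(np.uint8),cv2.RETR_EXTERNAL,cv2.CHAIN_APPROX_NONE)
        k=max(cs,key=len).reshape(-1,2)
        q=np.array([ray(c,u,v,H)[:2] for u,v in k],np.float32)
        (cc),r=cv2.minEnclosingCircle(q); out.append((np.round(ray(c,*ce[i],H)[:2],1),np.round(cc,1),round(2*r,1),s[i,4]))
    return out
def marks(c):
    g=c["frame"].max(2);m=(g<45).astype(np.uint8);out=[]
    cs,_=cv2.findContours(m,cv2.RETR_EXTERNAL,cv2.CHAIN_APPROX_NONE)
    for k in cs:
        if cv2.contourArea(k)<250:continue
        (e,ax,_)=cv2.fitEllipse(k)
        if ax[0]/ax[1]>.5:out.append((np.round(ray(c,*e,15),1),np.round(ax,1),np.round(e)))
    return out
E
python3 - <<'E'
from h import *
for n in("top","scene"):
    c=dict(np.load(n+"0.npz"));print(n)
    for H in(48,62,78,94):print(H,lids(c,H))
    for m in marks(c):print(m)
E
```

```text
top
48 [(array([ 688.9, -593.5]), array([ 690.5, -597.8]), 109.7, np.int32(305)), (array([ 670. , -438.6]), array([ 672.8, -440.3]), 116.1, np.int32(227)), (array([488.3,  73.6]), array([487.9,  73.5]), 36.1, np.int32(237))]
62 [(array([ 742.3, -546.2]), array([ 742.5, -546.2]), 56.0, np.int32(46)), (array([ 691.2, -592.3]), array([ 688.1, -582.6]), 121.1, np.int32(359)), (array([ 672.6, -440. ]), array([ 674.8, -448.9]), 118.8, np.int32(320)), (array([481.6, -95.7]), array([481.8, -95.8]), 44.6, np.int32(390))]
78 [(array([463.9, 221. ]), array([464.6, 221.7]), 53.0, np.int32(551))]
94 [(array([ 478. , -217.3]), array([ 478.3, -217.2]), 62.1, np.int32(819))]
(array([612.2, 141.1,  15. ]), array([23.4, 23.6]), array([272., 198.]))
(array([614.8, -38.7,  15. ]), array([23.3, 23.8]), array([356., 197.]))
(array([613.4,  51.2,  15. ]), array([23.5, 23.7]), array([314., 197.]))
(array([ 616.1, -129. ,   15. ]), array([23.4, 24.1]), array([398., 196.]))
(array([ 828.6, -731.7,   15. ]), array([ 77.8, 141.4]), array([680.,  98.]))
scene
48 [(array([ 655. , -564.1]), array([ 670.6, -532.8]), 173.1, np.int32(370)), (array([ 716.1, -481. ]), array([ 689.2, -512.4]), 192.6, np.int32(401)), (array([494.1,  75.3]), array([494.6,  75.6]), 38.3, np.int32(142))]
62 [(array([ 686.9, -516.5]), array([ 684.7, -516.5]), 206.9, np.int32(805)), (array([487.8, -94.4]), array([488. , -94.7]), 45.7, np.int32(191))]
78 [(array([ 495.4, -208.5]), array([ 488.3, -214.8]), 49.5, np.int32(48)), (array([470.4, 222. ]), array([470.6, 222.2]), 54.1, np.int32(318))]
94 [(array([ 484.6, -215.9]), array([ 483.9, -214.9]), 62.8, np.int32(337))]
(array([613.2, 140.6,  15. ]), array([16.7, 22.1]), array([366., 242.]))
(array([614.8,  51.2,  15. ]), array([16. , 21.5]), array([327., 231.]))
```

Emit:
arm_command --motion "-1.5 -1.1 0 0.9 -1;-3 -2.2 0 1.8 -1;-4.5 -3.3 0 2.7 -1;-6 -4.4 0 3.6 -1;-7.5 -5.5 0 4.5 -1;-9 -6.6 0 5.4 -1;-10.5 -7.7 0 6.3 -1;-12.1 -8.7 0 7.06 -1"

```text
time: 1.1
tcp_pos: [463.7, 220.9, 248.0]
orientation: [[0.005, 1.0, -0.0], [1.0, -0.005, -0.0], [-0.0, -0.0, -1.0]]
wrist_force: [0.9, 1.8, 0.1]
gripper_width: 85.6
gripper_force: 0.0
```

Emit:
arm_command --motion "0 0 0 0 -1;0 0 0 0 -1"

```text
time: 1.35
tcp_pos: [462.9, 222.5, 247.7]
orientation: [[0.001, 1.0, -0.001], [1.0, -0.001, 0.0], [0.0, -0.001, -1.0]]
wrist_force: [0.0, -0.8, -0.3]
gripper_width: 85.5
gripper_force: 0.0
```

Run:
```python
from cell import bot
from h import *
s=bot.state();print(s["time"],s["tcp_pos"],np.round(s["orientation"],4).tolist())
c=bot.camera("wrist");cv2.imwrite("pics/w1.png",c["frame"][:,:,::-1])
print(c["xyz"],np.round(c["attitude"],3).tolist());print(lids(c,78),lids(c,48))
```

```text
1.35 [462.87392894 222.53429669 247.74587311] [[0.0006, 1.0, -0.0015], [1.0, -0.0006, 0.0001], [0.0001, -0.0015, -1.0]]
[462.62949882 295.30813822 372.4855064 ] [[1.0, -0.002, -0.001], [-0.002, -0.958, -0.286], [-0.001, 0.286, -0.958]]
[(array([463.1, 223.9]), array([461.3, 222.2]), 51.2, np.int32(1341))] [(array([485.4,  75.4]), array([485.2,  74.8]), 35.1, np.int32(573))]
```

View pics/w1.png

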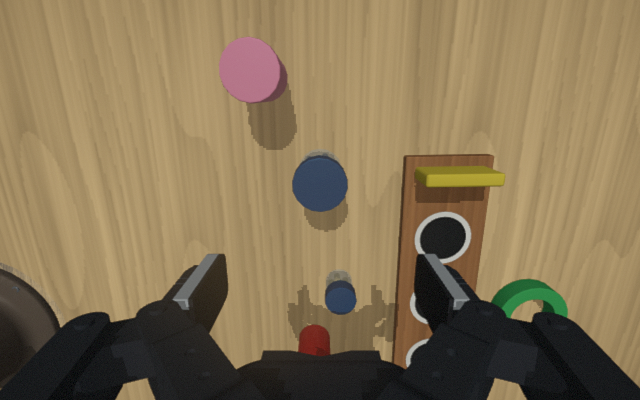

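The wrist view shows L at (320,183), centred between the fingers, which agrees with the top view to about 2 mm. I'll grasp it now.

Emit:
arm_command --motion "0 0 2 0 -1;0 0 3.8 0 -1;0 0 4.8 0 -1;0 0 5.6 0 -1;0 0 6.1 0 -1;0 0 6.1 0 -1;0 0 6.1 0 -1" --newtons 50

```text
time: 2.28
tcp_pos: [464.0, 223.4, 66.2]
orientation: [[-0.001, 1.0, 0.002], [1.0, 0.001, 0.001], [0.001, 0.002, -1.0]]
wrist_force: [-0.5, 0.5, 0.2]
gripper_width: 85.9
gripper_force: 0.0
```

Emit:
arm_command --motion "0 0 0 0 0;0 0 0 0 1;0 0 0 0 1;0 0 0 0 1;0 0 0 0 1;0 0 0 0 1;0 0 0 0 1;0 0 0 0 1"

```text
time: 3.28
tcp_pos: [463.6, 222.9, 66.5]
orientation: [[0.001, 1.0, 0.0], [1.0, -0.001, 0.001], [0.001, 0.0, -1.0]]
wrist_force: [-2.1, 0.1, 5.3]
gripper_width: 52.7
gripper_force: 51.3
```

Emit:
arm_command --motion "0 0 -0.5 0 1;0 0 -1.5 0 1;0 0 -3 0 1;-1 0.8 -3 0 1;-2.4 2 -3 0 1;-3.8 3.2 -3 0 1;-5 4.3 -3 0 1;-5.7 5 -3 0 1"

```text
time: 4.28
tcp_pos: [614.6, 49.3, 155.8]
orientation: [[0.002, 1.0, 0.001], [1.0, -0.002, -0.0], [-0.0, 0.001, -1.0]]
wrist_force: [0.2, 0.2, -3.2]
gripper_width: 53.0
gripper_force: 53.5
```

Emit:
arm_command --motion "0 0 0 0 1;0 0 0 0 1"

```text
time: 4.53
tcp_pos: [612.3, 51.8, 155.0]
orientation: [[0.001, 1.0, -0.002], [1.0, -0.001, 0.0], [0.0, -0.002, -1.0]]
wrist_force: [-0.2, -0.3, -3.7]
gripper_width: 52.6
gripper_force: 53.5
```

Run:
```python
from cell import bot
from h import *
for i in range(2):
  s=bot.state();print(s["time"],s["tcp_pos"],s["gripper_width"],s["gripper_force"],s["wrist_force"])
  c=bot.camera(("top","wrist")[i]);cv2.imwrite("pics/w2.png",c["frame"][:,:,::-1])
  for m in marks(c): print(m)
  for H in (48,62,153):print(lids(c,H+0)[-2:])
```

```text
4.525 [612.29058338  51.80334285 155.00087383] 52.627524474292386 53.50750386714935 [-0.19575553 -0.27507012 -3.74861656]
(array([420.2, 100. ,  15. ]), array([111. , 178.8]), array([290., 288.]))
(array([ 616.2, -129. ,   15. ]), array([23.8, 24.2]), array([398., 196.]))
(array([684. , 118.2,  15. ]), array([ 87.1, 110.7]), array([283., 164.]))
[(array([ 656.2, -440.2]), array([ 659.3, -442.9]), 88.8, np.int32(182)), (array([488.2,  73.6]), array([487.9,  73.5]), 36.1, np.int32(234))]
[(array([ 679.1, -443.3]), array([ 676.8, -466.9]), 131.7, np.int32(347)), (array([481.6, -95.7]), array([481.8, -95.8]), 44.6, np.int32(384))]
[]
4.575 [612.10262736  52.18750467 154.94537609] 52.424463053616996 53.50632905960083 [ 0.11802299  0.12342512 -3.21620584]
[(array([486.8,  74.4]), array([486.9,  74.7]), 37.8, np.int32(1791)), (array([498.5, -97.8]), array([ 499.2, -100.4]), 18.2, np.int32(72))]
[(array([ 492.1, -101.7]), array([488.5, -99.8]), 45.2, np.int32(528))]
[(array([615.1,  73.9]), array([615.9,  66.3]), 39.1, np.int32(584))]
```

View pics/w2.png

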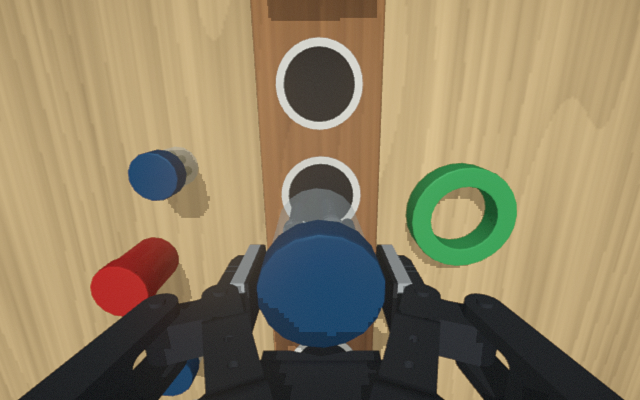

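The wrist view shows L held over mark b (320,192), with mark a at (319,84); both sit on the image midline. I'll check mark a and the held lid from this camera.

```bash
cat >> h.py <<'E'
def rims(c):
    h=cv2.cvtColor(c["frame"],cv2.COLOR_RGB2HSV);m=cv2.inRange(h,(0,0,150),(180,45,255));out=[]
    cs,_=cv2.findContours(m,cv2.RETR_EXTERNAL,cv2.CHAIN_APPROX_NONE)
    for k in cs:
        if cv2.contourArea(k)<500:continue
        p=np.array([ray(c,u,v,15)[:2] for u,v in k[:,0]],np.float32);e=cv2.minEnclosingCircle(p)
        if abs(2*e[1]-68)<6:out.append((np.round(e[0],1),round(2*e[1],1)))
    return out
E
python3 - <<'E'
from cell import bot
from h import *
c=bot.camera("wrist");np.savez("w2.npz",**c);s=bot.state();print(s["tcp_pos"],rims(c))
print(rims(dict(np.load("top0.npz"))),rims(dict(np.load("scene0.npz"))))
P=cloud(c);m=(blue(c)>0)
for u,v in((320,240),(320,280),(320,320)):print(P[v,u])
H=P[280,320,2];print(lids(c,H))
E
```

```text
[612.29474489  52.52887318 155.12018884] [(array([611.4,  49.6]), 68.3), (array([610.1, 139.7]), 68.1)]
[(array([613.4,  51.4]), 67.4), (array([612.1, 141.1]), 67.6), (array([ 616.3, -128.8]), 67.7), (array([614.8, -38.7]), 67.6)] [(array([612.8, 140.8]), 69.3), (array([614.4,  50.6]), 69.3), (array([615.9, -39.2]), 69.4), (array([ 616.9, -128.8]), 69.5)]
[611.43497192  74.8962494  166.05737048]
[611.41716095  57.87602835 166.81335232]
[611.3951623   39.0449267  166.79873119]
[(array([611.8,  54.4]), array([611.7,  53. ]), 55.2, np.int32(11812))]
```

Emit:
arm_command --motion "-0.06 0.02 1 0 1;-0.06 0.02 1.7 0 1;-0.06 0.02 2.1 0 1;-0.06 0.02 2.3 0 1;-0.06 0.02 2.4 0 1;-0.06 0.02 2.43 0 1;-0.06 0.02 2.43 0 1"

```text
time: 5.55
tcp_pos: [614.5, 49.8, 83.0]
orientation: [[0.0, 1.0, 0.001], [1.0, -0.0, 0.0], [0.0, 0.001, -1.0]]
wrist_force: [0.7, 0.6, -2.8]
gripper_width: 52.5
gripper_force: 53.5
```

Emit:
arm_command --motion "0 0 0.03 0 1;0 0 0.03 0 1"

```text
time: 5.8
tcp_pos: [614.1, 49.8, 81.7]
orientation: [[0.0, 1.0, 0.001], [1.0, -0.0, -0.0], [-0.0, 0.001, -1.0]]
wrist_force: [0.5, -0.3, -3.2]
gripper_width: 52.6
gripper_force: 53.5
```

Emit:
arm_command --motion "0 0 0.03 0 1;0 0 0.03 0 1"

```text
time: 6.05
tcp_pos: [614.2, 49.9, 81.6]
orientation: [[0.0, 1.0, 0.0], [1.0, -0.0, -0.0], [-0.0, 0.0, -1.0]]
wrist_force: [-3.7, 0.1, 5.4]
gripper_width: 52.6
gripper_force: 53.9
```

Emit:
arm_command --motion "0 0 0 0 -1;0 0 0 0 -1;0 0 0 0 -1;0 0 0 0 -1;0 0 0 0 -1;0 0 -1 0 -1;0 0 -3 0 -1;0 0 -5 0 -1"

```text
time: 7.05
tcp_pos: [613.4, 49.8, 231.5]
orientation: [[0.0, 1.0, -0.001], [1.0, -0.0, -0.0], [-0.0, -0.001, -1.0]]
wrist_force: [0.6, 0.4, -0.3]
gripper_width: 85.6
gripper_force: 0.0
```

Run:
```python
from cell import bot
from h import *
c=bot.camera("wrist");s=bot.state();print(s["time"],s["tcp_pos"],s["gripper_width"],rims(c),lids(c,93),lids(c,48))
c=bot.camera("top");print(lids(c,93))
```

```text
7.1 [619.01162004  49.96282937 242.25907436] 85.59758371074923 [(array([612.6, -41.9]), 69.0), (array([610. , 139.9]), 68.6)] [(array([611.9,  49.3]), array([611.9,  48.6]), 52.6, np.int32(2751))] [(array([483.1,  74.1]), array([485.9,  73.5]), 35.1, np.int32(791))]
[(array([600.6,  34.3]), array([599.6,  33.4]), 23.3, np.int32(58)), (array([ 477.9, -217.5]), array([ 478.6, -217.6]), 62.5, np.int32(815))]
```

L is on mark b to within 1 mm by the wrist view. M is next.

Emit:
arm_command --motion "-0.8 -0.7 0 0 -1;-2 -1.8 0 0 -1;-3.2 -2.9 0 0 -1;-4.2 -3.8 0 0 -1;-4.86 -4.4 0 0 -1;-4.86 -4.4 0 0 -1;-4.86 -4.4 0 0 -1;-4.86 -4.4 0 0 -1"

```text
time: 8.15
tcp_pos: [482.6, -95.3, 230.6]
orientation: [[-0.001, 1.0, 0.0], [1.0, 0.001, 0.0], [0.0, 0.0, -1.0]]
wrist_force: [-0.5, 0.0, 0.8]
gripper_width: 85.7
gripper_force: 0.0
```

Run:
```python
from cell import bot
from h import *
c=bot.camera("wrist");s=bot.state();print(s["time"],s["tcp_pos"],rims(c),lids(c,62),lids(c,48))
```

```text
8.2 [482.54305618 -95.26995042 230.52208442] [(array([ 614.1, -130.5]), 68.1), (array([612.8, -40.4]), 68.1)] [] [(array([485.8,  59.2]), array([485.7,  62.2]), 29.7, np.int32(281))]
```

Emit:
arm_command --motion "0 0 2 0 -1;0 0 3.8 0 -1;0 0 4.8 0 -1;0 0 5.6 0 -1;0 0 6 0 -1;0 0 6 0 -1;0 0 6 0 -1;0 0 6 0 -1"

```text
time: 9.2
tcp_pos: [483.0, -96.2, 51.8]
orientation: [[0.0, 1.0, 0.002], [1.0, -0.0, -0.001], [-0.001, 0.002, -1.0]]
wrist_force: [0.1, -0.7, -0.2]
gripper_width: 85.6
gripper_force: 0.0
```

Emit:
arm_command --motion "0 0 0 0 0;0 0 0 0 1;0 0 0 0 1;0 0 0 0 1;0 0 0 0 1;0 0 0 0 1;0 0 0 0 1;0 0 0 0 1"

```text
time: 10.2
tcp_pos: [481.9, -96.0, 51.1]
orientation: [[0.0, 1.0, -0.0], [1.0, -0.0, -0.0], [-0.0, -0.0, -1.0]]
wrist_force: [-1.9, 0.1, 5.8]
gripper_width: 44.8
gripper_force: 50.2
```

Emit:
arm_command --motion "0 0 -0.5 0 1;0 0 -1.5 0 1;0 0 -3 0 1;0.3 0.8 -3 0 1;0.8 2 -3 0 1;1.3 3.2 -3 0 1;1.7 4.2 -3 0 1;1.87 4.4 -3 0 1"

```text
time: 11.2
tcp_pos: [615.8, -39.2, 141.3]
orientation: [[-0.001, 1.0, 0.002], [1.0, 0.001, -0.0], [-0.0, 0.002, -1.0]]
wrist_force: [-0.3, -1.0, -0.9]
gripper_width: 44.5
gripper_force: 51.3
```

Emit:
arm_command --motion "0 0 0 0 1;0 0 0 0 1;0 0 0 0 1"

```text
time: 11.58
tcp_pos: [612.9, -40.3, 140.5]
orientation: [[0.001, 1.0, -0.001], [1.0, -0.001, -0.0], [-0.0, -0.001, -1.0]]
wrist_force: [-0.7, -0.7, -1.3]
gripper_width: 44.4
gripper_force: 51.3
```

```bash
cat >> h.py <<'E'
def held(c,P=None):
    P=cloud(c);b=(blue(c)>0)&(P[...,2]>105)&(c["depth"]>0)&(c["depth"]<330)
    b[:150]=0
    z=np.median(P[...,2][b]) if b.any() else 0
    return b.sum(),z,lids(c,z)
E
python3 - <<'E'
from cell import bot
from h import *
c=bot.camera("wrist");cv2.imwrite("pics/w3.png",c["frame"][:,:,::-1]);s=bot.state();print(s["time"],s["tcp_pos"],s["gripper_width"],rims(c),held(c))
E
```

```text
11.625 [613.12909233 -40.33059957 140.59414615] 44.85090968561736 [(array([612.6, -40.3]), 68.2)] (np.int64(9135), np.float64(151.07975947794944), [(array([612.5, -39.7]), array([612.1, -40.7]), 48.0, np.int32(8648))])
```

View pics/w3.png

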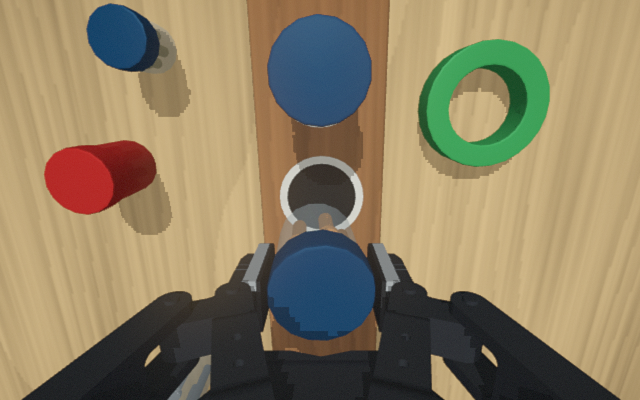

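The wrist view shows M held over mark c (321,192), on centre. L (320,70) is standing upright on b, and the tape is untouched.

Emit:
arm_command --motion "0.02 0.02 1 0 1;0.02 0.02 1.7 0 1;0.02 0.02 2.1 0 1;0.02 0.02 2.3 0 1;0.02 0.02 2.4 0 1;0.02 0.02 2.46 0 1;0.02 0.02 2.49 0 1;0.02 0.02 2.49 0 1"

```text
time: 12.62
tcp_pos: [614.9, -39.3, 66.4]
orientation: [[0.0, 1.0, 0.001], [1.0, -0.0, -0.0], [-0.0, 0.001, -1.0]]
wrist_force: [-0.6, -0.1, -0.8]
gripper_width: 44.8
gripper_force: 51.3
```

Emit:
arm_command --motion "0 0 0.04 0 1;0 0 0.04 0 1"

```text
time: 12.88
tcp_pos: [615.0, -39.3, 66.2]
orientation: [[0.0, 1.0, 0.001], [1.0, -0.0, -0.0], [-0.0, 0.001, -1.0]]
wrist_force: [-2.5, 0.2, 5.4]
gripper_width: 44.3
gripper_force: 51.9
```

Emit:
arm_command --motion "0 0 0 0 -1;0 0 0 0 -1;0 0 0 0 -1;0 0 0 0 -1;0 0 0 0 -1;0 0 -1 0 -1;0 0 -3 0 -1;0 0 -5 0 -1"

```text
time: 13.88
tcp_pos: [614.0, -39.2, 215.5]
orientation: [[0.0, 1.0, -0.001], [1.0, -0.0, 0.0], [0.0, -0.001, -1.0]]
wrist_force: [0.9, 0.1, 0.4]
gripper_width: 85.2
gripper_force: 0.0
```

Emit:
arm_command --motion "0.7 -0.7 0 0 -1;1.6 -1.8 0 0 -1;2.5 -2.8 0 0 -1;3.3 -3.7 0 0 -1;3.73 -4.22 0 0 -1;3.73 -4.22 0 0 -1;3.73 -4.22 0 0 -1;3.73 -4.22 0 0 -1"

```text
time: 14.88
tcp_pos: [489.0, 72.0, 214.8]
orientation: [[0.001, 1.0, 0.001], [1.0, -0.001, -0.0], [-0.0, 0.001, -1.0]]
wrist_force: [0.1, 0.3, -0.3]
gripper_width: 85.3
gripper_force: 0.0
```

Run:
```python
from cell import bot
from h import *
c=bot.camera("wrist");s=bot.state();print(s["time"],s["tcp_pos"],lids(c,48))
c=bot.camera("top");print(lids(c,77),lids(c,94))
```

```text
14.925 [488.82760984  72.01166966 214.72099848] []
[(array([613.6, -39.2]), array([613.7, -39.3]), 45.1, np.int32(399))] [(array([613.2,  49.4]), array([613.2,  49.4]), 51.9, np.int32(550)), (array([ 477.7, -217.8]), array([ 478.4, -217.6]), 61.4, np.int32(798))]
```

M is within 1.3 mm of mark c. I'll pick up S and carry it to mark d.

Emit:
arm_command --motion "0.06 -0.03 2 0 -1;0.06 -0.03 3.8 0 -1;0.06 -0.03 4.8 0 -1;0.06 -0.03 5.6 0 -1;0.06 -0.03 5.95 0 -1;0.06 -0.03 5.95 0 -1;0.06 -0.03 5.95 0 -1;0.06 -0.03 5.95 0 -1"

```text
time: 15.98
tcp_pos: [488.1, 74.5, 37.3]
orientation: [[0.0, 1.0, 0.002], [1.0, -0.0, 0.0], [0.0, 0.002, -1.0]]
wrist_force: [-0.3, 0.8, 0.9]
gripper_width: 85.7
gripper_force: 0.0
```

Emit:
arm_command --motion "0 0 0 0 0;0 0 0 0 1;0 0 0 0 1;0 0 0 0 1;0 0 0 0 1;0 0 0 0 1;0 0 0 0 1;0 0 0 0 1"

```text
time: 16.98
tcp_pos: [487.1, 74.5, 36.6]
orientation: [[0.0, 1.0, -0.0], [1.0, -0.0, 0.0], [0.0, -0.0, -1.0]]
wrist_force: [-1.9, -1.1, 5.4]
gripper_width: 36.5
gripper_force: 49.7
```

Emit:
arm_command --motion "0 0 -0.5 0 1;0 0 -2 0 1;0 0 -4 0 1;-0.8 0.5 -5 0 1;-2.2 1.4 -5 0 1;-3.8 2.4 -5 0 1;-5.3 3.4 -5 0 1;-6.5 4.1 -5 0 1"

```text
time: 17.98
tcp_pos: [611.1, -122.6, 186.7]
orientation: [[0.001, 1.0, 0.001], [1.0, -0.001, -0.0], [-0.0, 0.001, -1.0]]
wrist_force: [0.2, 0.1, -1.6]
gripper_width: 36.7
gripper_force: 50.3
```

Emit:
arm_command --motion "-0.28 0.19 0 0 1;-0.28 0.19 2 0 1;-0.28 0.19 2 0 1;-0.28 0.19 2 0 1;-0.28 0.19 2 0 1"

```text
time: 18.6
tcp_pos: [617.5, -128.9, 129.0]
orientation: [[-0.001, 1.0, 0.005], [1.0, 0.001, -0.001], [-0.001, 0.005, -1.0]]
wrist_force: [-0.4, 0.5, -0.4]
gripper_width: 36.6
gripper_force: 50.4
```

Run:
```python
from cell import bot
from h import *
c=bot.camera("wrist");cv2.imwrite("pics/w4.png",c["frame"][:,:,::-1]);s=bot.state();print(s["time"],s["tcp_pos"],s["gripper_width"],rims(c),held(c))
```

```text
18.65 [ 617.4729073  -129.00270842  129.0059292 ] 36.443930707083986 [(array([ 601.8, -129.9]), 62.4), (array([612.9, -40.3]), 67.9)] (np.int64(6541), np.float64(139.3417146134849), [(array([ 617. , -127.8]), array([ 617.1, -128.5]), 40.3, np.int32(6037))])
```

View pics/w4.png

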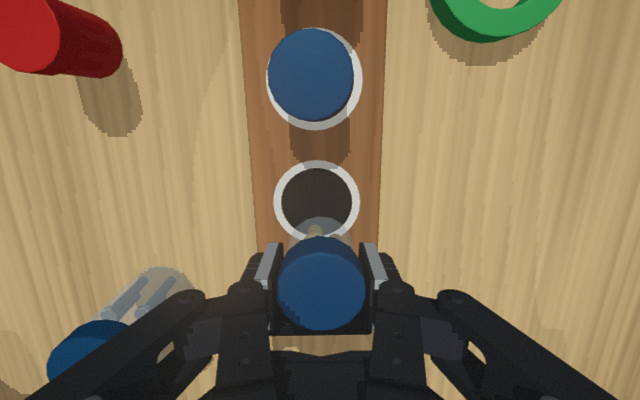

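The wrist view shows S held near mark d (317,202), with the lid at (321,284), about 2 mm too far in +x. XL is at the lower left. I'll correct and lower.

Emit:
arm_command --motion "-0.02 -0.04 1 0 1;-0.02 -0.04 1.7 0 1;-0.02 -0.04 2.1 0 1;-0.02 -0.04 2.3 0 1;-0.02 -0.04 2.4 0 1;-0.02 -0.04 2.4 0 1;-0.02 -0.04 2.4 0 1"

```text
time: 19.52
tcp_pos: [615.0, -129.7, 54.8]
orientation: [[0.0, 1.0, 0.001], [1.0, -0.0, -0.0], [-0.0, 0.001, -1.0]]
wrist_force: [-0.5, -0.3, -1.7]
gripper_width: 36.6
gripper_force: 50.4
```

Run:
```python
from cell import bot
from h import *
c=bot.camera("wrist");s=bot.state();print(s["time"],s["tcp_pos"],s["wrist_force"],rims(c),held(c));P=cloud(c);b=(blue(c)>0);b[:180]=0;print(np.median(P[b],0),lids(c,66))
```

```text
19.575 [ 615.01764746 -129.68962536   54.82460393] [-0.50368208  0.0474686  -1.4387564 ] [(array([ 614.1, -129.9]), 67.7), (array([614.8, -46.2]), 65.9)] (np.int64(0), 0, [])
[ 614.44287323 -126.8686876    65.13500649] [(array([ 614.5, -128.1]), array([ 614.4, -128.8]), 39.3, np.int32(5959))]
```

Emit:
arm_command --motion "-0.02 0 0.07 0 1;-0.02 0 0.1 0 1;-0.02 0 0.13 0 1;-0.02 0 0.13 0 1"

```text
time: 20.08
tcp_pos: [614.7, -130.3, 51.7]
orientation: [[0.0, 1.0, -0.0], [1.0, -0.0, -0.0], [-0.0, -0.0, -1.0]]
wrist_force: [-2.9, -0.4, 6.0]
gripper_width: 36.3
gripper_force: 51.2
```

Emit:
arm_command --motion "0 0 0 0 -1;0 0 0 0 -1;0 0 0 0 -1;0 0 0 0 -1;0 0 0 0 -1;0 0 -1.5 0 -1;0 0 -3.5 0 -1;0 0 -5.5 0 -1"

```text
time: 21.08
tcp_pos: [614.1, -130.1, 216.5]
orientation: [[0.0, 1.0, -0.001], [1.0, -0.0, 0.0], [0.0, -0.001, -1.0]]
wrist_force: [0.8, 0.4, 0.2]
gripper_width: 84.9
gripper_force: 0.0
```

Emit:
arm_command --motion "-0.5 -0.8 0 0 -1;-1.2 -1.9 0 0 -1;-1.9 -3 0 0 -1;-2.5 -3.9 0 0 -1;-2.9 -4.55 0 0 -1;-2.9 -4.55 0 0 -1;-2.9 -4.55 0 0 -1;-2.9 -4.55 0 0 -1"

```text
time: 22.08
tcp_pos: [478.8, -216.8, 215.4]
orientation: [[-0.001, 1.0, 0.001], [1.0, 0.001, 0.0], [0.0, 0.001, -1.0]]
wrist_force: [0.3, 0.0, 0.4]
gripper_width: 85.6
gripper_force: 0.0
```

Run:
```python
from cell import bot
from h import *
c=bot.camera("wrist");s=bot.state();print(s["time"],s["tcp_pos"],rims(c),lids(c,94),lids(c,63))
c=bot.camera("top");print(lids(c,63),lids(c,94))
```

```text
22.125 [ 478.74463052 -216.73594279  215.3099879 ] [] [(array([ 475.7, -219.7]), array([ 474.9, -220.3]), 59.7, np.int32(3836))] [(array([ 611.7, -131.9]), array([ 611.5, -132.1]), 39.5, np.int32(1754)), (array([ 680.3, -441.9]), array([ 682.1, -443.9]), 34.0, np.int32(283))]
[(array([ 686.5, -519.8]), array([ 680.7, -517.8]), 201.3, np.int32(840)), (array([ 615.9, -128.7]), array([ 616.2, -128.8]), 37.4, np.int32(271))] [(array([613.1,  49.4]), array([613.2,  49.4]), 51.9, np.int32(548)), (array([ 478. , -217.5]), array([ 478.3, -217.3]), 62.0, np.int32(811))]
```

S is centred on mark d. Now XL.

Emit:
arm_command --motion "-0.03 -0.03 1.5 0 -1;-0.03 -0.03 2.5 0 -1;-0.03 -0.03 3.4 0 -1;-0.03 -0.03 4.1 0 -1;-0.03 -0.03 4.42 0 -1;-0.03 -0.03 4.42 0 -1;-0.03 -0.03 4.42 0 -1;-0.03 -0.03 4.42 0 -1" --newtons 60

```text
time: 23.18
tcp_pos: [477.9, -218.5, 83.8]
orientation: [[0.0, 1.0, 0.002], [1.0, -0.0, -0.001], [-0.001, 0.002, -1.0]]
wrist_force: [-0.7, -0.1, -0.4]
gripper_width: 85.3
gripper_force: 0.0
```

Emit:
arm_command --motion "0 0 0 0 0;0 0 0 0 1;0 0 0 0 1;0 0 0 0 1;0 0 0 0 1;0 0 0 0 1;0 0 0 0 1;0 0 0 0 1"

```text
time: 24.18
tcp_pos: [477.2, -218.3, 83.8]
orientation: [[0.0, 1.0, 0.0], [1.0, -0.0, -0.0], [-0.0, 0.0, -1.0]]
wrist_force: [-3.2, 1.0, 6.3]
gripper_width: 60.3
gripper_force: 63.9
```

Emit:
arm_command --motion "0 0 -0.5 0 1;0 0 -1.5 0 1;0 0 -3 0 1;0 0 -4.5 0 1;0.5 0.2 -5.5 0 1;1.4 0.5 -5.5 0 1;2.6 1 -5.5 0 1;4 1.5 -5.5 0 1"

```text
time: 25.18
tcp_pos: [522.1, -97.2, 248.2]
orientation: [[0.001, 1.0, 0.0], [1.0, -0.001, -0.0], [-0.0, 0.0, -1.0]]
wrist_force: [0.8, 0.0, -2.8]
gripper_width: 60.2
gripper_force: 65.7
```

Emit:
arm_command --motion "1.4 0.5 0 0 1;2.8 1 0 0 1;4.2 1.6 0 0 1;5.6 2.1 0 0 1;6.8 2.6 0 0 1;7.6 2.9 0 0 1;7.96 3 0 0 1;7.96 3 0 0 1"

```text
time: 26.18
tcp_pos: [611.8, 140.6, 247.5]
orientation: [[-0.0, 1.0, -0.001], [1.0, 0.0, -0.001], [-0.001, -0.001, -1.0]]
wrist_force: [-0.6, -0.6, -2.8]
gripper_width: 60.5
gripper_force: 65.7
```

Emit:
arm_command --motion "0 0 1 0 1;0 0 2 0 1;0 0 2.5 0 1;0 0 2.5 0 1;0 0 2.5 0 1;0 0 2.5 0 1"

```text
time: 26.92
tcp_pos: [613.3, 140.8, 174.4]
orientation: [[0.0, 1.0, 0.003], [1.0, -0.0, 0.0], [0.0, 0.003, -1.0]]
wrist_force: [-0.3, -0.6, -2.4]
gripper_width: 60.1
gripper_force: 65.7
```

Run:
```python
from cell import bot
from h import *
c=bot.camera("wrist");cv2.imwrite("pics/w5.png",c["frame"][:,:,::-1]);s=bot.state();print(s["time"],s["tcp_pos"],s["gripper_width"],s["wrist_force"],rims(c),held(c))
```

```text
26.975 [613.15471628 140.83327745 174.23192341] 60.49979944757309 [-0.17873801  0.32491278 -2.0123919 ] [(array([610. , 139.7]), 68.2)] (np.int64(15732), np.float64(184.04624642492166), [(array([613. , 141.4]), array([612.4, 139.3]), 63.6, np.int32(15225))])
```

View pics/w5.png

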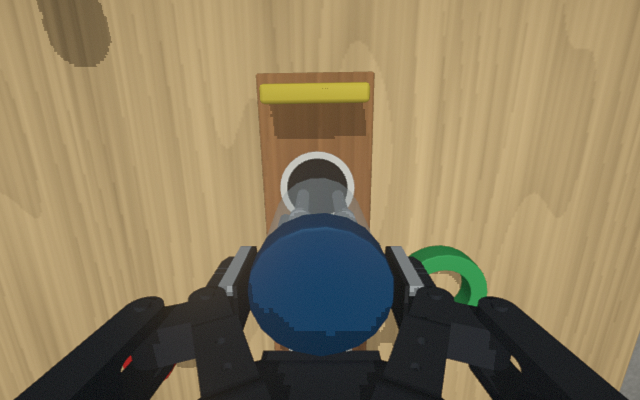

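The wrist view shows XL over mark a (317,184), with the yellow bookend above it (315,92). The lid is at x=321, so I'll shift about −1 mm in x.

Emit:
arm_command --motion "0.02 -0.04 1 0 1;0.02 -0.04 1.7 0 1;0.02 -0.04 2.1 0 1;0.02 -0.04 2.3 0 1;0.02 -0.04 2.4 0 1;0.02 -0.04 2.4 0 1;0.02 -0.04 2.4 0 1"

```text
time: 27.85
tcp_pos: [611.6, 141.4, 101.4]
orientation: [[0.0, 1.0, 0.001], [1.0, -0.0, 0.0], [0.0, 0.001, -1.0]]
wrist_force: [-0.9, -0.3, -2.4]
gripper_width: 60.1
gripper_force: 65.7
```

Run:
```python
from cell import bot
from h import *
c=bot.camera("wrist");s=bot.state();print(s["time"],s["tcp_pos"],s["wrist_force"],rims(c),lids(c,111))
```

```text
27.9 [611.52851677 141.41983101 101.41004752] [ 3.21161553e-01 -1.01171103e-03 -1.94530763e+00] [(array([609.9, 140. ]), 67.9)] [(array([611.1, 142. ]), array([610.9, 140. ]), 63.7, np.int32(15282))]
```

Within 1 mm. I'll set it down.

Emit:
arm_command --motion "0 -0.02 0.06 0 1;0 -0.02 0.09 0 1;0 -0.02 0.12 0 1;0 -0.02 0.12 0 1"

```text
time: 28.4
tcp_pos: [610.6, 141.5, 98.8]
orientation: [[0.0, 1.0, 0.0], [1.0, -0.0, 0.0], [0.0, 0.0, -1.0]]
wrist_force: [-3.5, -0.7, 5.9]
gripper_width: 59.8
gripper_force: 66.6
```

Emit:
arm_command --motion "0 0 0 0 -1;0 0 0 0 -1;0 0 0 0 -1;0 0 0 0 -1;0 0 0 0 -1;0 0 -1.5 0 -1;0 0 -3.5 0 -1;0 0 -4.5 0 -1"

```text
time: 29.4
tcp_pos: [612.3, 141.6, 236.3]
orientation: [[0.0, 1.0, 0.006], [1.0, -0.0, 0.001], [0.001, 0.006, -1.0]]
wrist_force: [1.3, -0.3, -0.6]
gripper_width: 85.3
gripper_force: 0.0
```

Emit:
arm_command --motion "1 -1 0 0 -1;2.5 -2 0 0 -1;4 -3 0 0 -1;5.5 -4 0 0 -1;6.5 -5 0 0 -1;6.5 -5 0 0 -1;6.5 -5 0 0 -1"

```text
time: 30.28
tcp_pos: [460.6, 336.3, 232.1]
orientation: [[-0.0, 1.0, 0.001], [1.0, 0.0, -0.0], [-0.0, 0.001, -1.0]]
wrist_force: [0.7, -0.3, 1.0]
gripper_width: 85.5
gripper_force: 0.0
```

Run:
```python
from cell import bot
from h import *
s=bot.state();print(s["time"],s["tcp_pos"])
c=bot.camera("top");cv2.imwrite("pics/t9.png",c["frame"][:,:,::-1])
for H in(63,77,93,109):print([x for x in lids(c,H) if x[0][1]>-200])
c=bot.camera("scene");cv2.imwrite("pics/s9.png",c["frame"][100:330,120:520,::-1])
```

```text
30.275 [460.61755312 336.25183132 232.1436686 ]
[(array([ 615.9, -128.7]), array([ 616.9, -128.7]), 37.9, np.int32(270))]
[(array([613.5, -39.3]), array([613.7, -39.3]), 45.1, np.int32(399))]
[(array([613.3,  49.5]), array([613.2,  49.5]), 51.9, np.int32(551))]
[(array([610.2, 139. ]), array([610.4, 139. ]), 60.4, np.int32(766))]
```

View pics/s9.png

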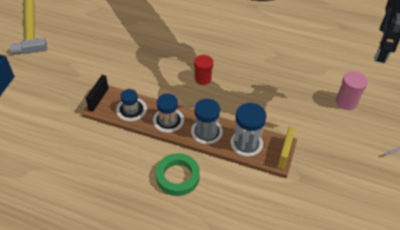

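View pics/t9.png

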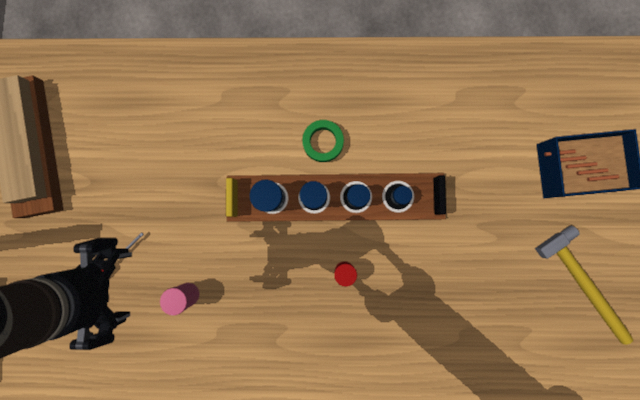

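Both views show XL, L, M and S upright on marks a to d, with the tape and decoys untouched. One last check from the scene camera before I hand in.

Run:
```python
from cell import bot
from h import *
c=bot.camera("scene");P=cloud(c);b=blue(c)>0
M=[(616.9,-128.8),(615.9,-39.2),(614.4,50.6),(612.8,140.8)]
for H,m,r in zip((63,77,93,109),M,(19,23,27,31)):
    q=b&(np.hypot(P[...,0]-m[0],P[...,1]-m[1])<r+12)
    # far rim points: upper edge of lid in the image = top disc's far edge; left/right extremes
    k=cv2.convexHull(np.argwhere(q)[:,::-1].astype(np.float32)).reshape(-1,2)
    w=np.array([ray(c,u,v,H)[:2] for u,v in k]);d=(c["xyz"][:2]-m);d/=np.linalg.norm(d)
    t=np.array([-d[1],d[0]]);f=w@d;s=w@t
    ctr=d*(f.min()+r)+t*(s.min()+s.max())/2
    print(np.round(ctr-m,1),round(np.ptp(s),1))
```

```text
[5.7 1.6] 32.4
[3.6 0.6] 40.3
[4.9 0.2] 49.0
[ 3.4 -1.1] 56.7
```

```bash
python3 -c "
from cell import bot
print(bot.hand_in())"
```

```text
the job is handed in; nothing more can be done
None
```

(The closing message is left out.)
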